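# Slide the board pan under the inspection microscope

### The arm

A 6-joint arm with a two-finger parallel gripper is mounted at the origin on the work surface. World frame = base frame: x ahead of the robot, y to its left, z up, the work surface at z = 0. Lengths are in m, angles in rad, forces in N, time in s.
With the tool pointing down it reaches from about 0.225 to 0.875 m from the base axis. Payload 3.4 kg.
Tool frame: the origin (TCP) lies on the centre line of the jaws, within the pads' length; the fingertips stand 25 mm ahead of it and the grasp point (between the pads) lies 6 mm ahead of it; z points along the fingers, y is the line along which they close (so a half turn about z gives the same grasp; the last joint's range is limited). The gripper opens to 85 mm and grips with 20 to 120 N. Pads are 22 mm wide; open, the fingers measure 114 mm over their backs; the gripper's body (76 mm by 85 mm) begins 54 mm behind the grasp point. The pads swing forward as they close: fully open they stand 13 mm farther back than shut.
Start: joints at [1.204, 0.276, 1.505, -0, 1.361, -0.121], TCP at [0.14, 0.558, 0.256] pointing down, gripper open.
Joint ranges: [-2.89, 2.89], [-0.75, 2.08], [0.22, 2.7], [-1.18, 4.32], [0.11, 2.71], [-2.7, 2.7]. Speed limits (rad/s): [2.57, 2.57, 3.14, 3.14, 3.14, 3.14].

### API

Orientations are given as a unit quaternion [w, x, y, z].
In Python, from workcell import env gives the robot as it stands.
- The arm moves only by the tool step_arm, never from a script. Its argument "increments" is a list of rows, each an object with "translation": the shift along the tool's x, y, z in cm, a list of three; "twist": the turn, a rotation vector about the tool's x, y, z in rad, a list of three. A call has 1 to 20 rows; each row is the pose to reach, as a shift and turn from the pose commanded when the call began, along the tool's axes at that moment; what a row does not reach only later rows make up. A row lasts 1/8 s, in which the tool goes at most 62.5 mm and 10.7 degrees, less where a joint would pass 70% of its speed; a pose out of reach is approached as far as the arm can. A call with a gripper value outside its range is refused whole. "hand" is the finger opening in cm, from 0 to 8.54, set as the call begins (left out, the last holds). The fingers move at their own pace and stop on an object; "grip_force" is the grip in N (left out, the last holds). Time passes only in rows, so rows that repeat a pose let the fingers close. It gives the time, the measured TCP pose, the force, the opening and the grip force at its end, in the units of the state.
- env.read_state(): the state, without advancing time (a new reading comes with each control period).
- env.camera(name): name is "scene" or "top" or "wrist"; returns the picture (420x560x3 uint8, red, green, blue); there is no depth.
- env.get_calibration(name): a dict with "camera_matrix" (3x3 intrinsics, pixels), "k1" (the pictures are not rectified: a ray, as slopes to the right and down, at radius r is drawn at 1 + k1 r^2 times it, then the intrinsics apply), "world_from_camera" (4x4, takes a point from camera to world coordinates); the wrist camera has in their place "hand_eye" (4x4, takes a point from camera to tool coordinates, whose origin is the TCP and whose axes are the flange's). Camera axes: x right, y up, looking along -z (the intrinsics and any distortion apply to the point x, -y, -z); pixel columns grow to the right and rows downward; lengths in m; the calibration is good to about 2 mm. A picture is of the moment at which its call begins: read the wrist's pose just before it. get_calibration takes no time and is no camera call.
- env.sign_off(): hands the job in; it is judged then, once.
The state is a dict: "time_s": time; "qpos": joint angles; "qvel": joint speeds; "effort": joint torques, N m; "ee_pos": TCP position; "orientation": TCP orientation; "wrist_force": force on the tool from outside, world axes, zero at the start; "moment": the same for the moment, N m; "gripper_width": finger opening in m; "grasp_force": force on a finger pad.
Only numpy, scipy, OpenCV 4.12 (cv2) and the standard library are available. Lean on these libraries where they do the work, as an engineer would, in place of code of your own. Each camera call takes 0.05 s, during which the arm holds its last target. There are 200 camera calls.

### The job

Slide the handled steel pan, which carries a circuit board, from its parking ring into the lane between the two black lines and on under the microscope, until it rests lightly pressed against the sprung rubber backstop at the lane's end; leave it midway between the two lines, with its handle pointing straight out of the lane towards its open front end. Keep the pan flat on the plate all the way, never lifting or tipping it, meet the backstop gently without ramming it, keep off the microscope, and leave everything else on the bench where it is.

Things in the scene. Friction and masses are not known exactly. Their poses are not given: they have to be found in the camera images.
- pan_mid (a point): Point on the axis of the loose round steel pan (100 mm diameter, 24 mm high, green circuit board fixed inside; 0.5 to 0.85 kg; drags with about 1 to 3 N when slid, more if pressed down), 12 mm above its underside. Axes are the pan's: z up, x from the handle's side through the centre towards the far rim.
- pan_handle (a point): Grip point on the pan's straight handle, 135 mm from the pan's axis on the -x side and 38 mm above its underside (26 mm above pan_mid). The handle is a level dark steel bar 14 mm wide (along y), 14 mm high, centred on this height, running from 50 to 180 mm from the pan's axis. Same axes as pan_mid.
- pan: The same pan; origin at the centre of its underside, same axes.
- stage: Fixed aluminium plate, top 12 mm above bench and origin; x -100 to +170 mm, y -250 to +250 mm. Parking rings at x -20, y +150 and -150 mm: pan on one, tin on the other. Lane along +x at y = 0 between black lines 117 mm apart, about 8 mm clear each side of a centred pan; open front end at -x. In the lane the pan meets the bumper with its centre somewhere from x = 10 to 55 mm.
- backstop: Fixed bracket 120 wide, 34 mm high across the lane; origin on plate top at stage x 155, y 0, same axes. On its -x side a rubber bumper 90 wide, 7 to 23 mm above the plate; its depth was set earlier and is not reported: face 50 to 95 mm before the origin. It gives 12 mm (0.35 N/mm, damped), then is rigid; 8 N is too much. A lightly pressed pan stays put by friction.
- microscope: Fixed microscope on a boom stand; origin and axes as the stage's. Black ring light 76 mm across over x 40, y 0, underside 155 mm above the bench; white head from 230 mm up reaches to x = 5, y -50 to +110 mm. Boom at 340 mm height leads to a column at x 170, y 400 mm, 445 mm high.
- tin: Bystander: open steel cup without handle, 68 mm diameter, 60 mm high, on the other parking ring; origin at centre of underside.
- jar: Bystander: small amber jar, 40 mm diameter, 50 mm high, standing on the plate's rear corner; origin at centre of underside.
- driver: Bystander: screwdriver lying on the bench on the right.
- flux: Bystander: white bottle, 48 mm diameter, 120 mm high, on the right; origin at centre of underside.
- reel: Bystander: wire reel, 60 mm diameter, 38 mm high, on the right; origin at centre of underside.
- brush: Bystander: brush lying on the bench on the left.
- bin: Bystander: black parts tray, 90 x 120 x 45 mm, on the right; origin at centre of underside.
Not all that is in view belongs to the job. There is more than one size of the pan; the job needs the larger.

How it is judged:
By the outcome, as a careful person would: the job done as asked, in the order asked, and still so for the second after the job is handed in, with the robot touching nothing.
It also fails if it takes over 58 s, if anything falls off the work surface, if the arm or the gripper's body presses on something with over 40 N, if the wrist force passes 120 N, or if a joint passes its speed limit or range.

## Working session

There is one attempt and no reset: what is moved stays moved. The work goes in short steps, Python scripts to look and compute and a tool call to move; the robot and the scene stay as the last step left them, time stands still between calls to the robot, and variables do not carry over. Pictures are saved under pics/ and viewed, at most 12 in all, crops included, and the job is handed in when it is done.

Besides the shell and the picture viewer there is one more tool, called after "Call:" as name(argument=value, ...) on one line, values as JSON. step_arm: Moves the arm, as the interface text tells. Its arguments: {"type":"object","properties":{"increments":{"type":"array","items":{"type":"object","properties":{"translation":{"type":"array","items":{"type":"number"}},"twist":{"type":"array","items":{"type":"number"}}}}},"hand":{"type":"number"},"grip_force":{"type":"number"}},"required":["increments"]}

```bash
mkdir -p pics
python3 - <<'E'
from workcell import env
import cv2,numpy as np
s=env.read_state();print({k:np.round(v,3).tolist() for k,v in s.items()})
for n in("scene","top"):
    cv2.imwrite(f"pics/{n}0.png",env.camera(n)[:,:,::-1])
    print(n,{k:np.round(v,4).tolist() for k,v in env.get_calibration(n).items()})
print({k:np.round(v,4).tolist() for k,v in env.get_calibration("wrist").items()})
E
```

```text
{'time_s': 0.0, 'qpos': [1.204, 0.277, 1.506, -0.0, 1.361, -0.121], 'qvel': [-0.001, -0.0, 0.002, -0.0, -0.0, -0.0], 'effort': [0.001, -41.677, -24.581, -0.0, 0.011, -0.0], 'ee_pos': [0.14, 0.557, 0.255], 'orientation': [-0.0, 0.123, 0.992, -0.001], 'wrist_force': [-0.1, 0.079, -1.68], 'moment': [0.011, 0.006, -0.015], 'grasp_force': 0.0, 'gripper_width': 0.085}
scene {'camera_matrix': [[512.8277, 0.0, 285.5393], [0.0, 512.8277, 207.7655], [0.0, 0.0, 1.0]], 'k1': 0.0404, 'world_from_camera': [[0.7076, -0.425, 0.5644, 1.3576], [0.7065, 0.4156, -0.5728, -0.816], [0.0088, 0.8041, 0.5944, 0.8809], [0.0, 0.0, 0.0, 1.0]]}
top {'camera_matrix': [[386.261, 0.0, 282.3408], [0.0, 386.261, 218.9368], [0.0, 0.0, 1.0]], 'k1': 0.0036, 'world_from_camera': [[-0.0286, 0.9973, -0.0679, 0.4991], [-0.9996, -0.0282, 0.0065, 0.0101], [0.0045, 0.068, 0.9977, 1.2886], [0.0, 0.0, 0.0, 1.0]]}
{'camera_matrix': [[351.7212, 0.0, 287.6238], [0.0, 351.7212, 215.6573], [0.0, 0.0, 1.0]], 'k1': 0.0173, 'hand_eye': [[-0.0004, 0.9555, 0.2951, 0.0744], [1.0, 0.0007, -0.0009, 0.0004], [-0.0011, 0.2951, -0.9555, -0.1182], [0.0, 0.0, 0.0, 1.0]]}
```

View pics/top0.png

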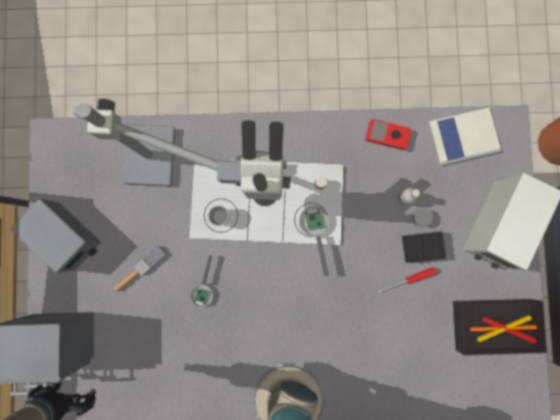

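View pics/scene0.png

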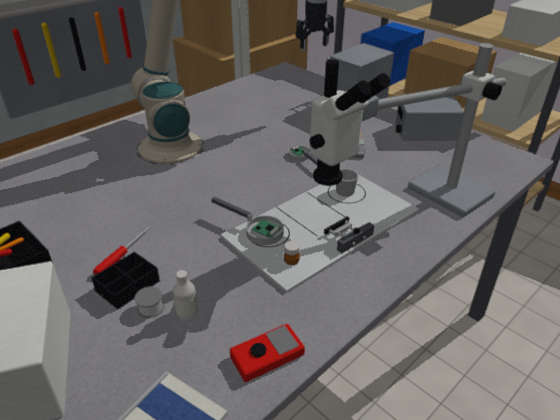

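Candidates for the pan, in the top view: the pan on the plate's right ring at (313,220) with its handle towards (325,270); the small pan on the bench at (203,295); and the tin at (220,215), which has no handle. By the description it is the larger one, on the plate's ring at (313,220). I'll check it in a close crop.

```bash
cat > h.py <<'E'
from workcell import env
import cv2,numpy as np
from scipy.spatial.transform import Rotation as R
def cam(n,s=None):
    c=env.get_calibration(n)
    if n=="wrist":
        s=s or env.read_state();T=np.eye(4);q=s["orientation"]
        T[:3,:3]=R.from_quat([q[1],q[2],q[3],q[0]]).as_matrix();T[:3,3]=s["ee_pos"]
        W=T@np.array(c["hand_eye"])
    else: W=np.array(c["world_from_camera"])
    return np.array(c["camera_matrix"]),c["k1"],W
def ray(px,C):
    K,k,W=C;px=np.atleast_2d(np.array(px,float))
    n=cv2.undistortPoints(px[:,None],K,np.array([k,0,0,0,0.]))[:,0]
    d=np.c_[n[:,0],-n[:,1],-np.ones(len(n))]@W[:3,:3].T
    return W[:3,3],d
def plane(px,z,C):
    o,d=ray(px,C);return o+d*((z-o[2])/d[:,2:])
def proj(P,C):
    K,k,W=C;p=(np.atleast_2d(P)-W[:3,3])@W[:3,:3]
    u=np.c_[p[:,0],-p[:,1]]/-p[:,2:];r=(u**2).sum(1,keepdims=True);u=u*(1+k*r)
    return u*K[0,0]+K[:2,2]
E
python3 - <<'E'
from h import *
im=cv2.imread("pics/top0.png");C=cam("top")
cv2.imwrite("pics/crop.png",cv2.resize(im[155:285,180:355],None,fx=4.4,fy=4.4,interpolation=cv2.INTER_CUBIC))
hsv=cv2.cvtColor(im,cv2.COLOR_BGR2HSV)
m=((hsv[...,2]>165)&(hsv[...,1]<40)).astype(np.uint8);m[:, :150]=0;m[:150]=0;m[260:]=0;m[:,360:]=0
cs,_=cv2.findContours(m,0,1)
h=cv2.convexHull(np.vstack([c for c in cs if cv2.contourArea(c)>60]))
print(cv2.approxPolyDP(h,4,True)[:,0].tolist())
print(plane(cv2.approxPolyDP(h,4,True)[:,0],.012,C).round(3).tolist())
print(plane([[313,220],[220,215]],.02,C).round(3))
E
```

```text
[[342, 165], [339, 244], [189, 237], [195, 165], [264, 157]]
[[0.761, -0.203, 0.012], [0.498, -0.183, 0.012], [0.535, 0.311, 0.012], [0.775, 0.288, 0.012], [0.795, 0.057, 0.012]]
[[ 0.579 -0.099  0.02 ]
 [ 0.604  0.207  0.02 ]]
```

View pics/crop.png

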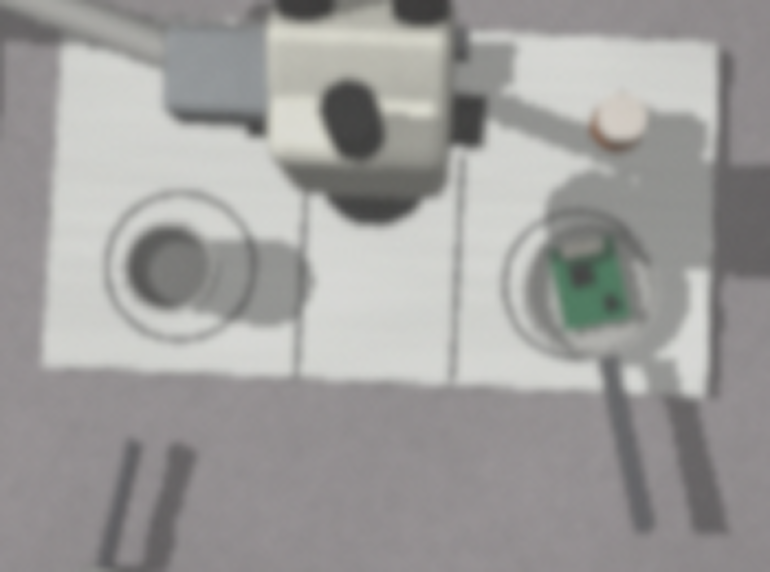

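The crop confirms the choice: the large pan with the green board is at top-view pixel (314,221), its handle runs from (319,237) to (327,275), and the lane lines go from (250,199) to (247,241) and from (285,191) to (283,242). Next I'll compute positions.

Run:
```python
from h import *
C=cam("top")
f=lambda L,z:plane(np.array(L)/4.4-.4+[180,155],z,C)
L=f([[306,195],[296,378],[462,160],[452,383]],.012)
print("lines",L.round(4).tolist())
pl=f([[43,368],[710,397],[718,40],[63,40]],.012);print("plate",pl.round(4).tolist())
rings=f([[180,266]],.012);print("ringL",rings)
for d in(L[0]-L[1],L[2]-L[3],pl[2]-pl[1],pl[3]-pl[0]):print(np.degrees(np.arctan2(d[1],d[0])))
d=pl[0]-pl[1];print(np.degrees(np.arctan2(-d[0],d[1])))
H=f([[612,362],[645,530]],.057);print("handle",H.round(4).tolist());d=H[0]-H[1];print(np.degrees(np.arctan2(d[1],d[0])),np.linalg.norm(d))
u=d/np.linalg.norm(d);print("grip pt",H[1]+.045*u,"pan",H[1]+.18*u, "tin",f([[168,268]],.072))
```

```text
lines [[0.6557, 0.1101, 0.012], [0.5179, 0.1208, 0.012], [0.679, -0.0084, 0.012], [0.5108, 0.004, 0.012]]
plate [[0.5308, 0.31, 0.012], [0.4948, -0.1891, 0.012], [0.7655, -0.2058, 0.012], [0.7792, 0.2918, 0.012]]
ringL [[0.6045837  0.20613785 0.012     ]]
-4.413993391596749
-4.2116259949593555
-3.5161225120980166
-4.198089768482369
-4.123932374303349
handle [[0.5223, -0.1121, 0.057], [0.4009, -0.1316, 0.057]]
9.129716066844592 0.12293775799761447
grip pt [ 0.44533692 -0.12446609  0.057     ] pan [ 0.57862669 -0.10304562  0.057     ] tin [[0.59842859 0.20554538 0.072     ]]
```

Call:
step_arm(hand=8.5, increments=[{"translation": [-2, -2.5, 0.2], "twist": [0, 0, -0.02]}, {"translation": [-5, -6.3, 0.6], "twist": [0, 0, -0.04]}, {"translation": [-8.3, -10.5, 1], "twist": [0, 0, -0.07]}, {"translation": [-11.6, -14.7, 1.4], "twist": [0, 0, -0.1]}, {"translation": [-15, -19, 1.8], "twist": [0, 0, -0.13]}, {"translation": [-18.3, -23.2, 2.2], "twist": [0, 0, -0.16]}, {"translation": [-21.6, -27.4, 2.6], "twist": [0, 0, -0.19]}, {"translation": [-25, -31.6, 3], "twist": [0, 0, -0.22]}, {"translation": [-28.3, -35.8, 3.4], "twist": [0, 0, -0.25]}, {"translation": [-31.6, -40, 3.8], "twist": [0, 0, -0.28]}, {"translation": [-35, -44.3, 4.2], "twist": [0, 0, -0.31]}, {"translation": [-38.3, -48.5, 4.6], "twist": [0, 0, -0.34]}, {"translation": [-41.6, -52.7, 5], "twist": [0, 0, -0.37]}, {"translation": [-44.5, -56.3, 5.3], "twist": [0, 0, -0.39]}, {"translation": [-46.2, -58.5, 5.5], "twist": [0, 0, -0.405]}, {"translation": [-46.2, -58.5, 5.5], "twist": [0, 0, -0.405]}, {"translation": [-46.2, -58.5, 5.5], "twist": [0, 0, -0.405]}])

```text
time_s: 2.22
ee_pos: [0.4449, -0.1213, 0.2009]
orientation: [-0.001, -0.079, 0.997, 0.001]
wrist_force: [0.4, 0.1, -0.2]
gripper_width: 0.0848
grasp_force: 0.0
```

Run:
```python
from h import *
s=env.read_state();print(s["time_s"],s["ee_pos"],s["orientation"],s["qpos"],s["wrist_force"])
im=env.camera("wrist")[:,:,::-1];cv2.imwrite("pics/w1.png",im)
C=cam("wrist",s);print(proj([[.445,-.124,.05],[.579,-.103,.036],[.513,.062,.012]],C))
```

```text
2.225 [ 0.44488919 -0.1213013   0.20089536] [-6.74585987e-04 -7.93922050e-02  9.96842976e-01  7.10252081e-04] [-4.17709487e-01  1.46595642e-01  1.82347359e+00  6.56166132e-04
  1.17338684e+00 -2.14771210e+00] [ 0.39684134  0.09324905 -0.15477456]
[[283.72752736 204.73250139]
 [283.85835241 339.58085571]
 [461.95631001 289.87603371]]
```

View pics/w1.png

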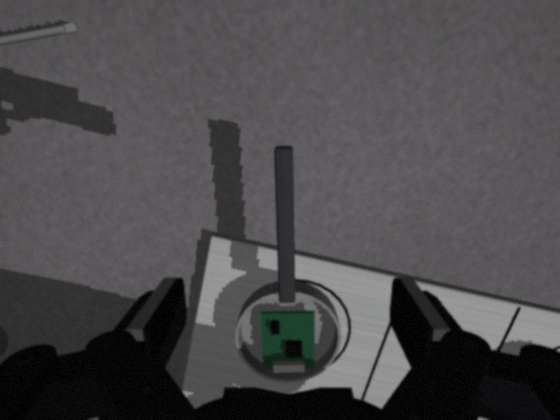

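The wrist view shows the large pan with its board at about (288,340). The handle runs from its tip at (284,147) to its root at (287,301), and the lane lines are to the right at (378,360) and (509,330). Next comes the grasp correction.

Run:
```python
from h import *
s=env.read_state();C=cam("wrist",s)
im=cv2.imread("pics/w1.png")
g=cv2.GaussianBlur(cv2.cvtColor(im,6),(3,3),0).astype(float)
# handle edges by row gradient
mid=[]
for r in range(160,296,5):
    d=np.gradient(g[r]); a=266+np.argmin(d[266:286]) ; b=285+np.argmax(d[285:302]); mid.append((r,a,b))
mid=np.array(mid);print(mid[::4].tolist())
c=(mid[:,1]+mid[:,2])/2.;ok=abs(mid[:,2]-mid[:,1]-17)<5
p=np.polyfit(mid[ok,0],c[ok],1);print(p,ok.sum())
H=plane([[np.polyval(p,302),302],[np.polyval(p,147),147]],.057,C);print(H)
d=H[0]-H[1];print(np.linalg.norm(d),np.degrees(np.arctan2(d[1],d[0])))
u=d/np.linalg.norm(d);G=H[1]+.045*u;print("grip",G,"pan",H[1]+.18*u)
q=s["orientation"];M=R.from_quat([q[1],q[2],q[3],q[0]]).as_matrix()
print("tool head",np.degrees(np.arctan2(-M[1,0],-M[0,0])))
print("cm",100*M.T@(np.array([G[0],G[1],.056])-s["ee_pos"]))
```

```text
[[160, 274, 292], [180, 274, 293], [200, 275, 293], [220, 276, 293], [240, 276, 294], [260, 277, 294], [280, 277, 297]]
[9.20718957e-03 2.82278529e+02] 27
[[ 0.52703883 -0.10964645  0.057     ]
 [ 0.39970992 -0.13088888  0.057     ]]
0.1290887003166733 9.471494580401368
grip [ 0.44409646 -0.12348382  0.057     ] pan [ 0.57725608 -0.10126864  0.057     ]
tool head 9.149396084911176
cm [ 0.10403295 -0.2496287  14.50627539]
```

Call:
step_arm(increments=[{"translation": [0.1, -0.25, 1], "twist": [0, 0, -0.006]}, {"translation": [0.1, -0.25, 3.5], "twist": [0, 0, -0.006]}, {"translation": [0.1, -0.25, 6], "twist": [0, 0, -0.006]}, {"translation": [0.1, -0.25, 8.5], "twist": [0, 0, -0.006]}, {"translation": [0.1, -0.25, 11], "twist": [0, 0, -0.006]}, {"translation": [0.1, -0.25, 13], "twist": [0, 0, -0.006]}, {"translation": [0.1, -0.25, 14.2], "twist": [0, 0, -0.006]}, {"translation": [0.1, -0.25, 14.5], "twist": [0, 0, -0.006]}, {"translation": [0.1, -0.25, 14.5], "twist": [0, 0, -0.006]}])

```text
time_s: 3.4
ee_pos: [0.4454, -0.1247, 0.0565]
orientation: [0.0, -0.083, 0.997, -0.0]
wrist_force: [-0.3, 0.6, 0.6]
gripper_width: 0.0848
grasp_force: 0.0
```

Call:
step_arm(hand=0, grip_force=30, increments=[{"translation": [0, 0, 0], "twist": [0, 0, 0]}, {"translation": [0, 0, 0], "twist": [0, 0, 0]}, {"translation": [0, 0, 0], "twist": [0, 0, 0]}, {"translation": [0, 0, 0], "twist": [0, 0, 0]}, {"translation": [0, 0, 0], "twist": [0, 0, 0]}, {"translation": [0, 0, 0], "twist": [0, 0, 0]}, {"translation": [0, 0, 0], "twist": [0, 0, 0]}, {"translation": [0, 0, 0], "twist": [0, 0, 0]}])

```text
time_s: 4.4
ee_pos: [0.445, -0.1244, 0.0563]
orientation: [-0.0, -0.083, 0.997, 0.0]
wrist_force: [-0.7, 2.1, 3.7]
gripper_width: 0.0133
grasp_force: 29.9
```

Run:
```python
from h import *
s=env.read_state();print({k:np.round(v,4).tolist() for k,v in s.items()})
cv2.imwrite("pics/w2.png",env.camera("wrist")[:,:,::-1])
```

```text
{'time_s': 4.4, 'qpos': [-0.4237, 0.3217, 2.0263, 0.0005, 0.7939, -2.1601], 'qvel': [0.0004, 0.0009, -0.0009, -0.0001, -0.0, 0.0002], 'effort': [-1.5343, -34.2845, -16.0423, -0.5211, -0.4981, 0.2333], 'ee_pos': [0.445, -0.1244, 0.0563], 'orientation': [-0.0001, -0.0825, 0.9966, 0.0002], 'wrist_force': [-0.7343, 2.1099, 3.6758], 'moment': [0.5091, 0.0307, 0.2312], 'grasp_force': 29.9484, 'gripper_width': 0.0133}
```

View pics/w2.png

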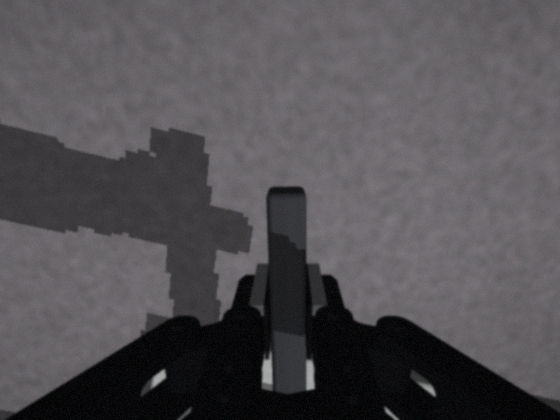

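The view shows the handle held centrally between the pads at (287,330), with an opening of 13.3 mm. I'll refine the lane from the close picture w1, then slide.

Run:
```python
from h import *
s=dict(ee_pos=[.44489,-.1213,.2009],orientation=[-6.7459e-4,-7.9392e-2,.996843,7.1e-4])
C=cam("wrist",s)
im=cv2.imread("pics/w1.png");g=cv2.cvtColor(im,6).astype(float)
def line(rows,x0,x1,w):
    P=[]
    for r in rows:
        t=(r-rows[0])/(rows[-1]-rows[0]);x=int(round(x0+t*(x1-x0)));seg=g[r,x-w:x+w+1]
        wt=np.clip(np.median(seg)-seg-8,0,None)
        if wt.sum()>0:P.append((((np.arange(x-w,x+w+1))*wt).sum()/wt.sum(),r))
    return plane(P,.012,C)
fits=[]
for a in[(range(330,396,3),388,366,7),(range(314,344,3),517,501,6)]:
    L=line(*a);p=np.polyfit(L[:,0],L[:,1],1);fits.append(p);print(len(L),p,np.degrees(np.arctan(p[0])),np.std(L[:,1]-np.polyval(p,L[:,0])),L[[0,-1]].round(4).tolist())
E_=plane([[212,236],[380,274]],.012,C);d=E_[1]-E_[0];print("edge",E_,np.degrees(np.arctan2(-d[0],d[1])))
for x in(.53,.57,.6):
    y=[np.polyval(p,x) for p in fits];print(x,y,np.mean(y),y[1]-y[0])
# top picture lines
C=cam("top");t=cv2.cvtColor(cv2.imread("pics/top0.png"),6).astype(float);fits=[]
for n,rows,x0,x1 in[("L",range(203,239),249.5,247.3),("R",range(195,240),284.8,282.8)]:
    P=[]
    for r in rows:
        x=int(round(x0+(r-rows[0])/(rows[-1]-rows[0])*(x1-x0)));seg=t[r,x-3:x+4];wt=np.clip(np.max(seg)-seg-10,0,None)
        if wt.sum()>0:P.append(((np.arange(x-3,x+4)*wt).sum()/wt.sum(),r))
    W=plane(P,.012,C);p=np.polyfit(W[:,0],W[:,1],1);fits.append(p);print(n,len(P),np.degrees(np.arctan(p[0])),np.std(W[:,1]-np.polyval(p,W[:,0])))
for x in(.53,.57,.6):
    y=[np.polyval(p,x) for p in fits];print(x,y,np.mean(y),y[1]-y[0])
```

```text
22 [-0.08983165  0.05314551] -5.133196095773531 0.0007234264081315065 [[0.5682, 0.0052, 0.012], [0.6493, -0.0049, 0.012]]
10 [-0.068336    0.15832371] -3.909286486331443 5.13322984286623e-05 [[0.5303, 0.1221, 0.012], [0.5625, 0.1199, 0.012]]
edge [[ 0.49558945 -0.18385286  0.012     ]
 [ 0.50904941 -0.02052267  0.012     ]] -4.711071540935418
0.53 [np.float64(0.005534734497276303), np.float64(0.12210562930046245)] 0.06382018189886937 0.11657089480318615
0.57 [np.float64(0.001941468551231236), np.float64(0.11937218947894063)] 0.06065682901508593 0.1174307209277094
0.6 [np.float64(-0.0007534809083025729), np.float64(0.11732210961279926)] 0.058284314352248345 0.11807559052110184
L 36 -4.269259212692336 0.0012705901799854808
R 45 -4.011797630775238 0.00034484918227683267
0.53 [np.float64(0.12115002135169527), np.float64(0.0026337278178995074)] 0.06189187458479739 -0.11851629353379575
0.57 [np.float64(0.11816398782568961), np.float64(-0.0001716213526904431)] 0.058996183236499584 -0.11833560917838006
0.6 [np.float64(0.11592446268118536), np.float64(-0.0022756332306329147)] 0.056824414725276225 -0.11820009591181828
```

Call:
step_arm(increments=[{"translation": [0, 0, -0.03], "twist": [0, 0, 0]}, {"translation": [0, 0, -0.03], "twist": [0, 0, 0]}, {"translation": [0, 0, -0.03], "twist": [0, 0, 0]}])

```text
time_s: 4.82
ee_pos: [0.4451, -0.1246, 0.0565]
orientation: [-0.0, -0.083, 0.997, 0.0]
wrist_force: [0.2, 3.0, 1.8]
gripper_width: 0.0136
grasp_force: 30.2
```

Call:
step_arm(increments=[{"translation": [-0.05, 0.3, 0], "twist": [0, 0, 0.005]}, {"translation": [-0.1, 0.8, 0], "twist": [0, 0, 0.01]}, {"translation": [-0.2, 1.5, 0], "twist": [0, 0, 0.02]}, {"translation": [-0.3, 2.3, 0], "twist": [0, 0, 0.03]}, {"translation": [-0.4, 3.1, 0], "twist": [0, 0, 0.04]}, {"translation": [-0.5, 3.9, 0], "twist": [0, 0, 0.05]}, {"translation": [-0.6, 4.7, 0], "twist": [0, 0, 0.06]}, {"translation": [-0.7, 5.4, 0], "twist": [0, 0, 0.07]}, {"translation": [-0.8, 6, 0], "twist": [0, 0, 0.08]}, {"translation": [-0.8, 6.2, 0], "twist": [0, 0, 0.08]}])

```text
time_s: 6.08
ee_pos: [0.4428, -0.0618, 0.0566]
orientation: [0.0, -0.043, 0.999, 0.0]
wrist_force: [-0.1, -2.5, -1.9]
gripper_width: 0.0132
grasp_force: 29.3
```

Call:
step_arm(increments=[{"translation": [0, 0.3, 0.02], "twist": [0, 0, 0.005]}, {"translation": [0, 0.9, 0.02], "twist": [0, 0, 0.01]}, {"translation": [-0.1, 1.6, 0.02], "twist": [0, 0, 0.02]}, {"translation": [-0.1, 2.4, 0.02], "twist": [0, 0, 0.03]}, {"translation": [-0.2, 3.2, 0.02], "twist": [0, 0, 0.04]}, {"translation": [-0.2, 4.1, 0.02], "twist": [0, 0, 0.05]}, {"translation": [-0.3, 5, 0.02], "twist": [0, 0, 0.06]}, {"translation": [-0.3, 5.9, 0.02], "twist": [0, 0, 0.07]}, {"translation": [-0.3, 6.5, 0.02], "twist": [0, 0, 0.08]}, {"translation": [-0.3, 6.6, 0.02], "twist": [0, 0, 0.08]}])

```text
time_s: 7.32
ee_pos: [0.4402, 0.0042, 0.0565]
orientation: [0.0, -0.003, 1.0, -0.0]
wrist_force: [-0.6, -4.2, 2.3]
gripper_width: 0.0137
grasp_force: 29.8
```

Call:
step_arm(increments=[{"translation": [0, 0.3, -0.01], "twist": [0, 0, 0.005]}, {"translation": [0, 0.9, -0.01], "twist": [0, 0, 0.01]}, {"translation": [0, 1.6, -0.01], "twist": [0, 0, 0.02]}, {"translation": [0.1, 2.4, -0.01], "twist": [0, 0, 0.03]}, {"translation": [0.1, 3.2, -0.01], "twist": [0, 0, 0.04]}, {"translation": [0.1, 4.1, -0.01], "twist": [0, 0, 0.05]}, {"translation": [0.1, 5, -0.01], "twist": [0, 0, 0.06]}, {"translation": [0.1, 5.9, -0.01], "twist": [0, 0, 0.07]}, {"translation": [0.15, 6.4, -0.01], "twist": [0, 0, 0.08]}, {"translation": [0.15, 6.55, -0.01], "twist": [0, 0, 0.08]}, {"translation": [0.15, 6.55, -0.01], "twist": [0, 0, 0.08]}])

```text
time_s: 8.7
ee_pos: [0.4382, 0.0695, 0.0565]
orientation: [-0.0, 0.037, 0.999, 0.0]
wrist_force: [0.1, -2.6, 1.7]
gripper_width: 0.0133
grasp_force: 29.8
```

Run:
```python
from h import *
s=env.read_state();print({k:np.round(v,4).tolist() for k,v in s.items()})
a=env.camera("top")[:,:,::-1];b=env.camera("scene")[:,:,::-1]
cv2.imwrite("pics/top1.png",a);cv2.imwrite("pics/scene1.png",b)
A=cv2.resize(a[150:290,190:350],None,fx=2.4,fy=2.4,interpolation=2);B=cv2.resize(b[60:290,180:440],None,fx=1.6,fy=1.6)
o=np.zeros((max(A.shape[0],B.shape[0]),A.shape[1]+B.shape[1],3),np.uint8);o[:A.shape[0],:A.shape[1]]=A;o[:B.shape[0],A.shape[1]:]=B
cv2.imwrite("pics/c1.png",o);print(o.shape)
```

```text
{'time_s': 8.7, 'qpos': [-0.0001, 0.2997, 2.0644, 0.0006, 0.7778, -1.4967], 'qvel': [-0.0037, 0.0013, -0.0006, 0.0043, 0.0003, -0.0037], 'effort': [1.0546, -32.9569, -14.8295, 0.254, 0.0626, -0.1929], 'ee_pos': [0.4382, 0.0695, 0.0565], 'orientation': [-0.0001, 0.0373, 0.9993, 0.0002], 'wrist_force': [0.0581, -2.6386, 1.733], 'moment': [-0.2779, -0.0496, -0.2224], 'grasp_force': 29.7946, 'gripper_width': 0.0133}
(368, 800, 3)
```

View pics/c1.png

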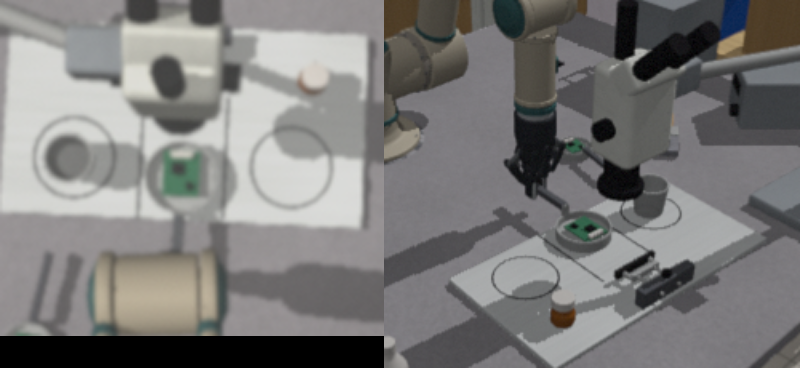

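The pan is now at the front of the lane, between the lines and under the held handle: crop left (182,175), lines at about x=141 and x=223. In the scene view the bumper's face is at about crop (635,265). I'll locate the bumper and check the centring in a close crop.

Run:
```python
from h import *
b=cv2.imread("pics/scene1.png");C=cam("scene")
th=np.radians(-4.2);ex=np.array([np.cos(th),np.sin(th)]);ey=np.array([-ex[1],ex[0]]);O=np.array([.6147,.0567])
for p in([329,230],[350,216],[337,223.7]):
    P=plane([p],.035,C)[0];print(p,P.round(4),"stage",np.round([(P[:2]-O)@ex,(P[:2]-O)@ey],4))
t=np.linspace(0,2*np.pi,60);pc=np.array([.4382,.0695])+.135*ex
a=cv2.imread("pics/top1.png");Ct=cam("top")
def crop(im,C,x0,x1,y0,y1,f):
    o=cv2.resize(im[y0:y1,x0:x1],None,fx=f,fy=f,interpolation=2)
    c=np.c_[pc+.05*np.c_[np.cos(t),np.sin(t)],np.full(60,.036)]
    for q in (proj(c,C)-[x0,y0]+.5)*f-.5: cv2.circle(o,(int(q[0]),int(q[1])),1,(0,0,255),-1)
    return o
A=crop(a,Ct,235,300,190,260,5.5);B=crop(b,C,280,395,180,250,3.8)
o=np.zeros((max(A.shape[0],B.shape[0]),A.shape[1]+B.shape[1],3),np.uint8);o[:A.shape[0],:A.shape[1]]=A;o[:B.shape[0],A.shape[1]:]=B
cv2.imwrite("pics/c2.png",o);print(o.shape,A.shape)
```

```text
[329, 230] [0.7034 0.0112 0.035 ] stage [ 0.0918 -0.0389]
[350, 216] [0.7035 0.0978 0.035 ] stage [0.0856 0.0475]
[337, 223.7] [0.7008 0.0466 0.035 ] stage [ 0.0866 -0.0038]
(385, 795, 3) (385, 358, 3)
```

View pics/c2.png

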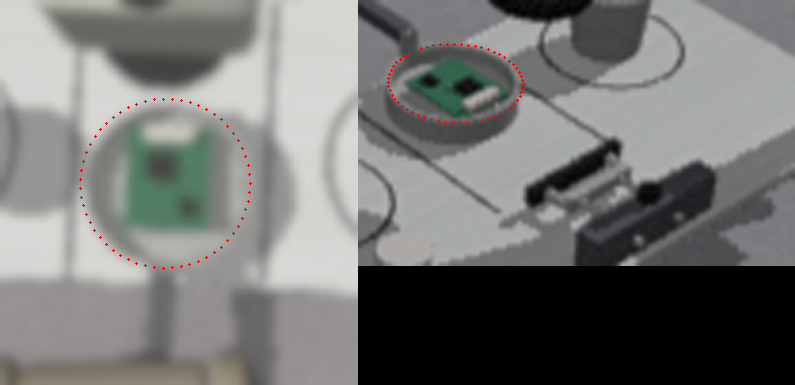

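The circle predicted from the hand pose sits on the pan rim in both views, within about 1 mm of mid-lane. The bumper's face is near stage x≈87 mm, so contact should come at a pan centre of about 37 mm. I'll advance 60 mm to stay short of it.

Call:
step_arm(increments=[{"translation": [-0.2, -0.02, 0], "twist": [0, 0, 0]}, {"translation": [-0.6, -0.05, 0], "twist": [0, 0, 0]}, {"translation": [-1.1, -0.05, 0], "twist": [0, 0, 0]}, {"translation": [-1.6, -0.05, 0], "twist": [0, 0, 0]}, {"translation": [-2.1, -0.05, 0], "twist": [0, 0, 0]}, {"translation": [-2.6, -0.05, 0], "twist": [0, 0, 0]}, {"translation": [-3.1, -0.05, 0], "twist": [0, 0, 0]}, {"translation": [-3.6, -0.05, 0], "twist": [0, 0, 0]}, {"translation": [-4.1, -0.05, 0], "twist": [0, 0, 0]}, {"translation": [-4.6, -0.05, 0], "twist": [0, 0, 0]}, {"translation": [-5.1, -0.05, 0], "twist": [0, 0, 0]}, {"translation": [-5.5, -0.05, 0], "twist": [0, 0, 0]}, {"translation": [-5.8, -0.05, 0], "twist": [0, 0, 0]}, {"translation": [-6, -0.05, 0], "twist": [0, 0, 0]}])

```text
time_s: 10.55
ee_pos: [0.4949, 0.0647, 0.0562]
orientation: [-0.003, 0.037, 0.999, 0.0]
wrist_force: [-6.5, 0.5, 6.9]
gripper_width: 0.0136
grasp_force: 30.6
```

Run:
```python
from h import *
F=[]
a=env.camera("top")[:,:,::-1];F.append(env.read_state()["wrist_force"])
b=env.camera("scene")[:,:,::-1];s=env.read_state();F.append(s["wrist_force"])
print(s["ee_pos"].round(4),s["orientation"].round(4),np.round(F,2),s["time_s"])
cv2.imwrite("pics/top2.png",a);cv2.imwrite("pics/scene2.png",b)
A=cv2.resize(a[150:270,220:310],None,fx=4,fy=4,interpolation=2);B=cv2.resize(b[150:250,290:400],None,fx=4,fy=4,interpolation=2)
o=np.zeros((max(A.shape[0],B.shape[0]),A.shape[1]+B.shape[1],3),np.uint8);o[:A.shape[0],:A.shape[1]]=A;o[:B.shape[0],A.shape[1]:]=B
cv2.imwrite("pics/c3.png",o);print(o.shape)
```

```text
[0.4953 0.0647 0.0563] [-3.000e-03  3.730e-02  9.993e-01  4.000e-04] [[-5.02  0.62  7.6 ]
 [-4.94  0.6   7.14]] 10.65
(480, 800, 3)
```

View pics/c3.png

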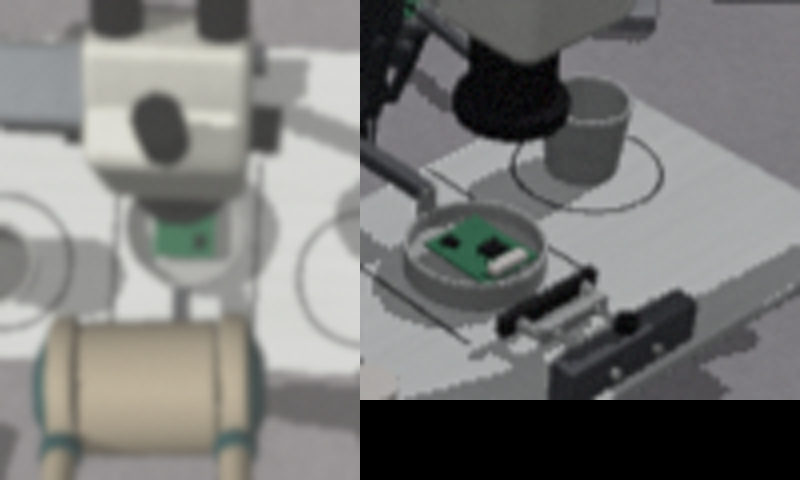

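The top view shows the pan going under the head, still between the lines (rim about 130–240, lines 116 and 258). The scene view shows the rim near the bumper face at about crop (545,297). The force has risen, so before moving on I'll check whether the bumper has already moved.

Run:
```python
from h import *
a=cv2.imread("pics/scene1.png");b=cv2.imread("pics/scene2.png")
g=lambda i:cv2.cvtColor(i,6).astype(np.float32)
def shift(x0,x1,y0,y1):
    return cv2.phaseCorrelate(g(a)[y0:y1,x0:x1],g(b)[y0:y1,x0:x1],cv2.createHanningWindow((x1-x0,y1-y0),cv2.CV_32F))
print("bumper",shift(318,356,208,240)); print("bracket",shift(340,385,222,252))
C=cam("scene");th=np.radians(-4.2);ex=np.array([np.cos(th),np.sin(th)]);O=np.array([.6147,.0567])
p=lambda x:proj([[*(O+x*ex),.035]],C)[0]
print("px/10mm",p(.097)-p(.087))
s=env.read_state();pc=s["ee_pos"][:2]+.135*ex;print("pan stage x",(pc-O)@ex,"y",(pc-O)@np.array([-ex[1],ex[0]]),"front rim px",p((pc-O)@ex+.05),s["moment"],s["wrist_force"])
bo=cv2.resize(b[200:245,300:365],None,fx=12,fy=12,interpolation=0)
cv2.circle(bo,tuple(((p((pc-O)@ex+.05)-[300,200])*12).astype(int)),3,(0,0,255),-1)
cv2.imwrite("pics/c4.png",bo)
```

```text
bumper ((0.2996210384190334, 0.03034470227919961), 0.8023057870566845)
bracket ((0.5037769124921425, 0.0011540843306292459), 0.9674985864427355)
px/10mm [2.69745667 1.77935072]
pan stage x 0.01531020794694005 y -0.0007537330402207663 front rim px [332.335596   219.40835012] [ 0.02480348  0.69474689 -0.01255532] [-4.9422169   0.60340102  7.14458123]
```

View pics/c4.png

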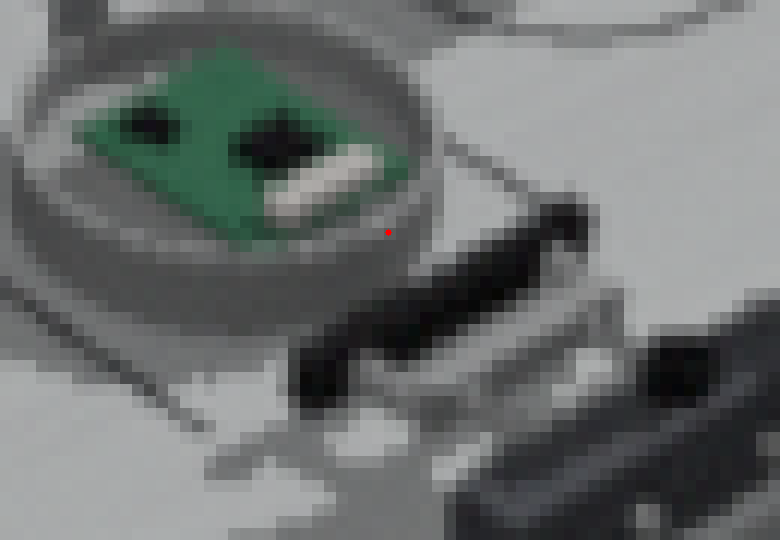

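The bumper hasn't moved and the gap is still about 18 mm. The resistance comes from pressing down on the handle, so I'll ease the height a little before going on.

Call:
step_arm(increments=[{"translation": [0.1, 0, -0.03], "twist": [0, 0, 0]}, {"translation": [0.1, 0, -0.06], "twist": [0, 0, 0]}, {"translation": [0.1, 0, -0.06], "twist": [0, 0, 0]}, {"translation": [0.1, 0, -0.06], "twist": [0, 0, 0]}])

```text
time_s: 11.15
ee_pos: [0.4967, 0.0644, 0.0567]
orientation: [-0.001, 0.037, 0.999, 0.0]
wrist_force: [-2.0, -0.8, -1.3]
gripper_width: 0.0135
grasp_force: 29.3
```

Run:
```python
from h import *
s=env.read_state();print({k:np.round(v,4).tolist() for k,v in s.items()})
```

```text
{'time_s': 11.15, 'qpos': [-0.0101, 0.3671, 1.9431, 0.0003, 0.8325, -1.5064], 'qvel': [-0.0006, 0.0002, -0.0046, -0.0005, -0.0015, 0.002], 'effort': [-0.3151, -40.0214, -18.4336, -0.0665, -0.749, 0.0353], 'ee_pos': [0.4967, 0.0644, 0.0567], 'orientation': [-0.0006, 0.0373, 0.9993, 0.0001], 'wrist_force': [-1.9992, -0.7995, -1.3363], 'moment': [0.092, 0.2999, 0.0617], 'grasp_force': 29.3343, 'gripper_width': 0.0135}
```

Call:
step_arm(increments=[{"translation": [-0.1, 0, 0.015], "twist": [0, 0, 0]}, {"translation": [-0.25, 0, 0.015], "twist": [0, 0, 0]}, {"translation": [-0.4, 0, 0.015], "twist": [0, 0, 0]}, {"translation": [-0.55, 0, 0.015], "twist": [0, 0, 0]}, {"translation": [-0.7, 0, 0.015], "twist": [0, 0, 0]}, {"translation": [-0.85, 0, 0.015], "twist": [0, 0, 0]}, {"translation": [-1, 0, 0.015], "twist": [0, 0, 0]}])

```text
time_s: 12.02
ee_pos: [0.5072, 0.0636, 0.0569]
orientation: [-0.0, 0.037, 0.999, 0.0]
wrist_force: [-1.5, -0.2, -1.5]
gripper_width: 0.0137
grasp_force: 29.3
```

Call:
step_arm(increments=[{"translation": [-0.05, 0, 0], "twist": [0, 0, 0]}, {"translation": [-0.1, 0, 0], "twist": [0, 0, 0]}, {"translation": [-0.15, 0, 0], "twist": [0, 0, 0]}, {"translation": [-0.2, 0, 0], "twist": [0, 0, 0]}])

```text
time_s: 12.52
ee_pos: [0.5091, 0.0635, 0.057]
orientation: [0.0, 0.037, 0.999, 0.0]
wrist_force: [-1.6, -1.0, -2.3]
gripper_width: 0.0135
grasp_force: 29.3
```

Call:
step_arm(increments=[{"translation": [-0.05, 0, 0.02], "twist": [0, 0, 0]}, {"translation": [-0.1, 0, 0.03], "twist": [0, 0, 0]}, {"translation": [-0.15, 0, 0.03], "twist": [0, 0, 0]}, {"translation": [-0.2, 0, 0.03], "twist": [0, 0, 0]}])

```text
time_s: 13.02
ee_pos: [0.511, 0.0633, 0.0566]
orientation: [-0.0, 0.037, 0.999, 0.0]
wrist_force: [-2.2, -0.1, -0.6]
gripper_width: 0.0137
grasp_force: 29.3
```

Call:
step_arm(increments=[{"translation": [-0.05, 0, 0], "twist": [0, 0, 0]}, {"translation": [-0.1, 0, 0], "twist": [0, 0, 0]}, {"translation": [-0.15, 0, 0], "twist": [0, 0, 0]}, {"translation": [-0.2, 0, 0], "twist": [0, 0, 0]}])

```text
time_s: 13.52
ee_pos: [0.5129, 0.0632, 0.0566]
orientation: [-0.0, 0.037, 0.999, 0.0]
wrist_force: [-2.6, -0.2, -1.8]
gripper_width: 0.0136
grasp_force: 29.4
```

```bash
cat > look.py <<'E'
from h import *
import sys
n=sys.argv[1];s=env.read_state()
b=env.camera("scene")[:,:,::-1];cv2.imwrite(f"pics/s{n}.png",b)
a=cv2.imread("pics/scene1.png");g=lambda i:cv2.cvtColor(np.ascontiguousarray(i),6).astype(np.float32)
w=cv2.createHanningWindow((45,30),cv2.CV_32F)
print("bracket",cv2.phaseCorrelate(g(a)[222:252,340:385],g(b)[222:252,340:385],w))
# row-wise left (front) and right edge of the black bumper top, right half clear of pan
d=(g(b)<45).astype(np.uint8);d0=(g(a)<45).astype(np.uint8)
for nm,m,i in(("ref",d0,a),("now",d,b)):
    c=m[205:240,318:356];l,k,st,ce=cv2.connectedComponentsWithStats(c)[0:4];j=1+np.argmax(st[1:,4])
    print(nm,"bumper area",st[j],"centroid",ce[j]+[318,205])
th=np.radians(-4.2);ex=np.array([np.cos(th),np.sin(th)]);O=np.array([.6147,.0567])
pc=s["ee_pos"][:2]+.135*ex;print("pan stage",(pc-O)@ex,(pc-O)@np.array([-ex[1],ex[0]]),s["wrist_force"],s["moment"],s["time_s"])
E
python3 look.py 3
```

```text
bracket ((0.47123299118334216, 0.04055229518888659), 0.957700957192315)
ref bumper area [  7  12  24  17 106] centroid [335.85849057 225.16037736]
now bumper area [  7  13  24  17 120] centroid [335.83333333 225.70833333]
pan stage 0.03295688467541621 -0.0009669742555276575 [-2.6100074  -0.2464585  -1.77205883] [0.06284935 0.51480901 0.05364831] 13.525
```

Call:
step_arm(increments=[{"translation": [-0.05, 0, 0.01], "twist": [0, 0, 0]}, {"translation": [-0.1, 0, 0.01], "twist": [0, 0, 0]}, {"translation": [-0.15, 0, 0.01], "twist": [0, 0, 0]}, {"translation": [-0.2, 0, 0.01], "twist": [0, 0, 0]}])

```text
time_s: 14.08
ee_pos: [0.5148, 0.0631, 0.0565]
orientation: [-0.0, 0.037, 0.999, 0.0]
wrist_force: [-4.3, -0.3, 0.6]
gripper_width: 0.0138
grasp_force: 29.5
```

```bash
python3 look.py 4
python3 - <<'E'
from h import *
b=cv2.imread("pics/s4.png");cv2.imwrite("pics/c5.png",cv2.resize(b[200:245,300:365],None,fx=12,fy=12,interpolation=2))
E
```

```text
bracket ((0.5090982340138481, 0.09798448369433288), 0.9144053238409536)
ref bumper area [  7  12  24  17 106] centroid [335.85849057 225.16037736]
now bumper area [  7  13  25  17 112] centroid [336.0625     226.04464286]
pan stage 0.034870364371404644 -0.0009830070032131456 [-4.26052764 -0.30058006  0.57458595] [0.05340763 0.72016032 0.03783512] 14.075
```

View pics/c5.png

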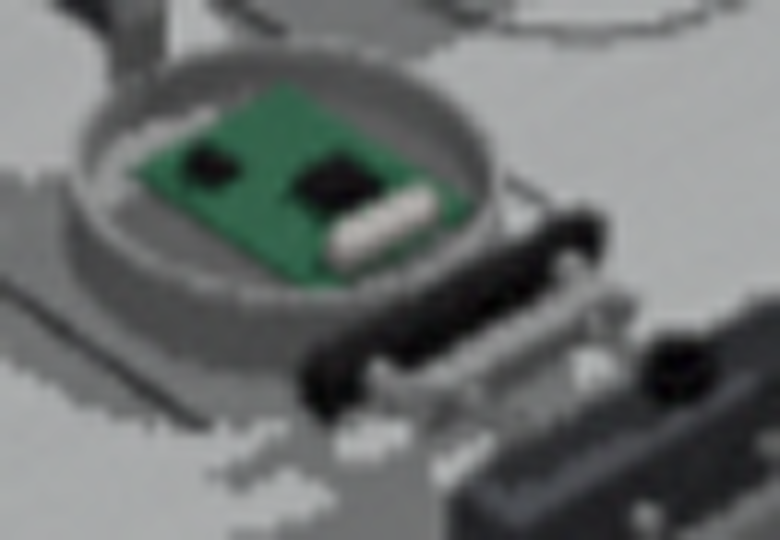

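The bumper has moved about 4 mm with the pan pressed flat against it (contact around crop (440,300)), and the force is up about 2–3 N. That is a light press, so I'll release and lift straight up.

Call:
step_arm(hand=4, increments=[{"translation": [0, 0, 0], "twist": [0, 0, 0]}, {"translation": [0, 0, 0], "twist": [0, 0, 0]}, {"translation": [0, 0, 0], "twist": [0, 0, 0]}, {"translation": [0, 0, 0], "twist": [0, 0, 0]}, {"translation": [0, 0, 0], "twist": [0, 0, 0]}, {"translation": [0, 0, 0], "twist": [0, 0, 0]}])

```text
time_s: 14.88
ee_pos: [0.5151, 0.063, 0.0565]
orientation: [0.0, 0.037, 0.999, 0.0]
wrist_force: [0.2, 0.1, -0.8]
gripper_width: 0.04
grasp_force: 0.0
```

```bash
python3 look.py 5
```

```text
bracket ((0.5125533629040682, -0.0014122363088162615), 0.9500772433810764)
ref bumper area [  7  12  24  17 106] centroid [335.85849057 225.16037736]
now bumper area [  7  13  25  17 115] centroid [336.08695652 226.03478261]
pan stage 0.03519792414938419 -0.0009895807208134958 [ 0.22086862  0.10103064 -0.79970738] [-0.05779004  0.00783659 -0.00013746] 14.875
```

Call:
step_arm(increments=[{"translation": [0, 0, -0.5], "twist": [0, 0, 0]}, {"translation": [0, 0, -1.5], "twist": [0, 0, 0]}, {"translation": [0, 0, -3], "twist": [0, 0, 0]}, {"translation": [0, 0, -4.5], "twist": [0, 0, 0]}, {"translation": [0, 0, -6], "twist": [0, 0, 0]}, {"translation": [2, 0, -8], "twist": [0, 0, 0]}, {"translation": [4, 0, -10], "twist": [0, 0, 0]}, {"translation": [6, 0, -12], "twist": [0, 0, 0]}, {"translation": [8, 0, -14], "twist": [0, 0, 0]}, {"translation": [9, 0, -15], "twist": [0, 0, 0]}, {"translation": [9, 0, -15], "twist": [0, 0, 0]}, {"translation": [9, 0, -15], "twist": [0, 0, 0]}])

```text
time_s: 16.42
ee_pos: [0.4257, 0.0697, 0.2062]
orientation: [0.0, 0.037, 0.999, 0.0]
wrist_force: [0.5, -0.5, -0.3]
gripper_width: 0.0396
grasp_force: 0.0
```

```bash
python3 look.py 6
python3 - <<'E'
from h import *
s=env.read_state();im=env.camera("wrist")[:,:,::-1];cv2.imwrite("pics/w3.png",im)
print(s["ee_pos"].tolist(),s["orientation"].tolist())
E
```

```text
bracket ((0.47016227575779723, -0.014273290018929075), 0.9254178972597475)
ref bumper area [  7  12  24  17 106] centroid [335.85849057 225.16037736]
now bumper area [  7  13  25  17 113] centroid [336.07079646 226.04424779]
pan stage -0.05439815627522992 -0.000877271972041588 [ 0.54943356 -0.45222762 -0.28865836] [-0.00050709  0.03471617  0.00624908] 16.425
[0.4257016581389004, 0.06966326852345232, 0.20599113516082876] [-0.000310760204484293, 0.03743107021881912, 0.9992991635934415, 7.19842585807491e-06]
```

View pics/w3.png

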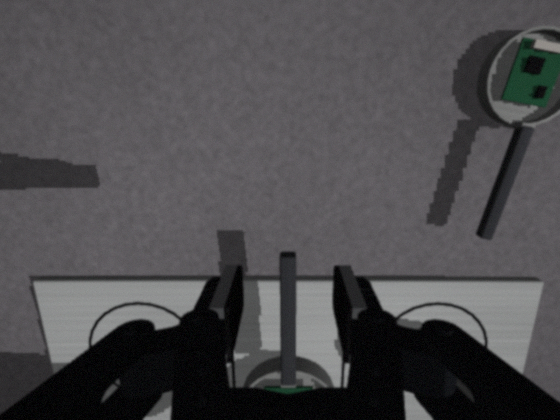

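The wrist view shows the pan left in the lane: handle from (288,253) to (288,385), lane lines at about (234,370) and (343,370), plate front edge level at row 277. I'll do one numeric check of centring and direction.

Run:
```python
from h import *
s=dict(ee_pos=[.4257017,.0696633,.2059911],orientation=[-.00031076,.03743107,.99929916,7.2e-6]);C=cam("wrist",s)
g=cv2.GaussianBlur(cv2.cvtColor(cv2.imread("pics/w3.png"),6),(3,3),0).astype(float)
h=[]
for r in range(290,375,3):
    d=np.gradient(g[r]);h.append(((272+np.argmin(d[272:288])+288+np.argmax(d[288:304]))/2,r))
h=np.array(h);p=np.polyfit(h[:,1],h[:,0],1);print("res",np.std(h[:,0]-np.polyval(p,h[:,1])))
H=plane([[np.polyval(p,290),290],[np.polyval(p,372),372]],.057,C)
L=[]
for x0 in(234,343):
    P=[]
    for r in range(364,386):
        seg=g[r,x0-7:x0+8];wt=np.clip(np.median(seg)-seg-12,0,None)
        if wt.sum()>0:P.append(((np.arange(x0-7,x0+8)*wt).sum()/wt.sum(),r))
    P=np.array(P);print(P[[0,len(P)//2,-1]].round(1).tolist());L.append(plane([np.median(P,0)],.012,C)[0])
# front edge of the plate
E=[]
for c in list(range(60,200,5))+list(range(380,520,5)):
    E.append((c,265+np.argmax(np.gradient(g[265:295,c]))))
E=plane(E,.012,C);q=np.polyfit(E[:,1],E[:,0],1);th=-np.arctan(q[0]);print("stage yaw",np.degrees(th),"res",np.std(E[:,0]-np.polyval(q,E[:,1])))
d=H[1]-H[0];print("handle yaw",np.degrees(np.arctan2(d[1],d[0])))
ey=np.array([-np.sin(th),np.cos(th)]);print("lines y",[l[:2]@ey for l in L],"mid",np.mean([l[:2]@ey for l in L]),"handle y",H[:,:2]@ey)
```

```text
res 0.697687217678214
[[232.6, 364.0], [231.3, 375.0], [229.7, 385.0]]
[[345.7, 364.0], [347.1, 375.0], [347.9, 385.0]]
stage yaw -4.4926900187564 res 0.0002829979526581978
handle yaw -3.991708635655725
lines y [np.float64(0.04357509374835599), np.float64(0.1676633870133648)] mid 0.1056192403808604 handle y [0.10345863 0.10419359]
```

The "lines" this script picked up are finger edges: 124 mm apart instead of 117, so I'm discarding that mid value. The plate's front corners at (34,279) and (541,280) put the midline at column 287.5, and the handle sits at 288, so it is centred to about 1 mm. Direction agrees to about half a degree. The bumper is still compressed and the arm is clear, so I'm handing in.

```bash
python3 -c "
from workcell import env
print(env.sign_off())"
```

```text
the job is handed in; nothing more can be done
None
```

The job is handed in: the large pan rests against the backstop, pressing it in by about 4 mm, roughly 1 mm or less off mid-lane, with its handle within about half a degree of straight out the front; the gripper was clear, at about 16.5 s of the 58 s allowed. On the slide the downward force on the handle briefly reached about 7 N, and before that there was an upward pull of about 2 N; I eased both. I saw no tipping in the pictures, but did not measure it.

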